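# Clamp the oak block in the lever press

## Task

Slide the pale wooden block along the press bed, under the head, until you feel it seat against the steel end stop hidden there; only then flip the yellow safety catch right over onto the top of the head, out of the lever's way, and pull the red-handled lever toward the robot all the way to its end so that the pad clamps the block. The lever springs back if let go, so finish while still holding it fully pulled; leave the other things on the bench where they are.

Things in the scene. Friction and masses are not known exactly. Their poses are not given: they have to be found in the camera images.
- press: Green bench lever press on a grey base, fixed to the bench. Origin: bench level, straight below the ram. Its +x points away from the robot, to the column; +y to the robot's left, along the bed; z up. Head: x -40 to +100, y -40 to +40, z 125 to 185 mm. Column behind the bed: x 55 to 100, y -40 to +40 mm. The lever turns on the +y side of the head.
- press_bed (a point): Middle of the bed's top at the ram, 20 mm above the bench; axes as the press. The bed is level and runs from y = -290 to +55 mm of the press. Two steel guide strips, 12 mm thick and 12 mm high (top 32 mm above the bench), edge a channel 49 mm wide centred on x = 0.
- stop: Dark steel end stop, 44 x 18 x 28 mm, fixed on the bed under the head at a setting that differs each time. Origin: bed level, at the middle of the face that looks along -y of the press (the face the block seats on). Axes as the press.
- block_mid (a point): Centre (half-way up and along) of the loose pale oak block, 45 wide (x) x 220 long (y) x 50 mm high, 0.25 to 0.5 kg, lying in the channel with 2 mm play each side; axes as the press. It must slide 75 to 145 mm along +y of the press. Grip it across its width 60 mm from its centre toward its outer (-y) end, clear of the head, or push that end.
- block_end (a point): Centre of the block's inner (+y) end face, which must seat against the stop.
- catch (a joint): Angle of the yellow safety catch (rad): 0 to 0.2 at the start, guarding the lever; 2.25 lying on the head. It turns about a level hinge along x of the press and stays where left; 1 N moves it. At 0 it leans out to +y, 45 degrees above level, in front of the lever. To flip it, push its outer side toward -y, just above the head's top, through upright and over.
- catch_tip (a point): Middle of the catch's free edge, 50 mm from its hinge. The catch is a flap 6 mm thick and 77 mm wide (x -65 to +12 mm of the press); this point lies at x = -35 mm.
- catch_hinge (a point): Point on the catch's hinge axis, at x = -35, y = 41, z = 190 mm of the press.
- lever (a joint): Angle of the lever (rad): 0 at rest, leaning 0.35 back from the robot; 1.0 at its end stop, leaning 0.65 toward the robot. Level axis along y of the press. A spring returns it: about 5 N at the handle to start, 12 to 15 N at the end, where the sprung pad presses the block (it meets it near 0.8 rad). The closed catch blocks it at about 0.15 rad.
- lever_grip (a point): Middle of the free part of the red round handle (24 mm diameter, 100 mm long, level along y of the press, its outer end 42 mm to +y of this point); 145 mm from the lever's axis. Grip it from above, across it. The lever's steel bar lies 52 mm to -y of this point.
- lever_hinge (a point): Point on the lever's axis straight across from lever_grip (same y of the press), 135 mm above the bench.
- pad: Black round pad under the ram, 38 mm across, driven down 45 mm per rad by the lever, spring-mounted; origin at the middle of its underside, 106 mm above the bench when up.
- sander: Bystander: palm sander (teal, round, 120 mm across, 140 mm high), standing loose on the bench; leave it alone.
- glue: Bystander: glue bottle (60 mm across, 160 mm high), standing loose on the bench; leave it alone.
- discs: Bystander: stack of sanding discs (125 mm across, 16 mm high), standing loose on the bench; leave it alone.
- tape: Bystander: roll of masking tape (100 mm across, 25 mm high), standing loose on the bench; leave it alone.
- hammer: Bystander: hammer, lying (origin at its underside), standing loose on the bench; leave it alone.
- offcut: Bystander: wood offcut (120 x 60 x 28 mm), standing loose on the bench; leave it alone.
- dowels: Bystander: grey pot of dowels (72 mm across, 130 mm high with the dowels), standing loose on the bench; leave it alone.
There are look-alikes about, which are no part of the job. What is shaped like the part that bears block_mid but blue is not meant.

How it is judged:
On the way, in this order (a step that is already met when the one before it is completed fails the run):
1. the block is seated against the end stop, in the channel (y of block_end in the frame of stop between -0.003 and 0.004 m and x of block_end in the frame of stop between -0.01 and 0.01 m and z of block_end in the frame of stop below 0.03 m and angle between the y axis of block_mid and the y axis of press, either way round below 0.06 rad), for 0.2 s.
2. the safety catch is flipped over (past 1.5 rad) (value of joint catch above 1.5 rad), for 0.2 s.
3. the lever is pulled to its end (past 0.9 rad) (value of joint lever above 0.9 rad), for 0.2 s.
At the end, for the whole second after the job is handed in: The robot is still holding the lever (2 N or more) past 0.9 rad of its 1.0 rad travel; the pad presses the block with over 8 N; the block lies in its channel within 3 mm of the end stop, straight to 0.06 rad; the catch is past 1.5 rad (all of step 1 and value of joint catch above 1.5 rad and value of joint lever above 0.9 rad and contact force between pad and block above 8 N and contact force between any of the fingers, the arm and lever above 2 N); the arm keeps its last pose, push and grip.
It fails at once if one of the bystanders is shoved by more than 30 mm (distance of any of sander, glue, discs, tape, hammer, offcut, dowels from where it was at the start of the episode above 0.03 m).
It also fails if it takes over 58 s, if anything falls off the work surface, if the arm or the gripper's body presses on something with over 40 N, if the wrist force passes 120 N, or if a joint passes its speed limit or range.

## Robot

A 7-joint arm with a two-finger parallel gripper is mounted at the origin on the work surface. World frame = base frame: x ahead of the robot, y to its left, z up, the work surface at z = 0. Lengths are in m, angles in rad, forces in N, time in s.
With the tool pointing down it reaches from about 0.35 to 0.9 m from the base axis. Payload 8.1 kg.
Tool frame: the origin (TCP) lies at the very end of the fingers, on their centre line; the grasp point (between the pads) lies 19 mm behind it; z points along the fingers, y is the line along which they close (so a half turn about z gives the same grasp; the last joint's range is limited). The gripper opens to 92 mm and grips with 3 to 60 N. Pads are 19 mm wide; open, the fingers measure 130 mm over their backs; the gripper's body (75 mm by 190 mm) begins 47 mm behind the grasp point.
Start: joints at [-1.263, 0.434, 0.025, 1.573, -0.012, 1.134, -0.075], TCP at [0.25, 0.573, 0.227] pointing down, gripper open.
Joint ranges: [-2.62, 2.62], [-0.44, 2.09], [-1.27, 1.32], [0.08, 2.57], [-1.32, 4.46], [0.12, 2], [-2.74, 2.74]. Speed limits (rad/s): [2.22, 2.22, 3.01, 3.01, 3.14, 3.14, 3.14].

## Interface

Orientations are given as a rotation vector (axis times angle).
In Python, from cell import arm gives the robot as it stands.
- The arm moves only by the tool jog_arm, never from a script. Its argument "rows" is a list of rows, each a list of 3 entries, a list of its own where there are three numbers: the shift along the world's x, y, z in cm, then the turn, a rotation vector about the world's x, y, z in degrees, then the opening, from 0 (shut) to 1 (fully open). A call has 1 to 8 rows; each row is the pose to reach, as a shift and turn from the pose commanded when the call began; what a row does not reach only later rows make up. A row lasts 1/8 s, in which the tool goes at most 62.5 mm and 10.7 degrees, less where a joint would pass 70% of its speed; a pose out of reach is approached as far as the arm can. A call with a gripper value outside its range is refused whole. The fingers move at their own pace and stop on an object; "newtons" is the grip in N (left out, the last holds). Time passes only in rows, so rows that repeat a pose let the fingers close. It gives the time, the measured TCP pose, the force, the opening and the grip force at its end, in the units of the state.
- arm.observe(): the state, without advancing time (a new reading comes with each control period).
- arm.get_image(name): name is "scene" or "top" or "wrist"; returns a dict with "img" (420x560x3 uint8, red, green, blue), "depth" (420x560 float32, m along the optical axis (not along the pixel's ray), 0 where there is no reading), "fx", "fy", "cx", "cy" (pixels), "rvec" (rotation vector, rad) and "tvec" (3), from world to camera coordinates, as OpenCV has them; the wrist camera has in their place "mount" (4x4, takes a point from camera to tool coordinates, whose origin is the TCP and whose axes are the flange's). Camera axes: x right, y down, z forward; pixel columns grow to the right and rows downward; lengths in m; the calibration is good to about 2 mm. A picture is of the moment at which its call begins: read the wrist's pose just before it.
- arm.sign_off(): hands the job in; it is judged then, once.
The state is a dict: "clock": time; "joints": joint angles; "dq": joint speeds; "joint_efforts": joint torques, N m; "position": TCP position; "ee_rot": TCP orientation; "force": force on the tool from outside, world axes, zero at the start; "ft_torque": the same for the moment, N m; "width": opening from 0.0 (shut) to 1.0 (fully open); "gripper_force": force on a finger pad.
Only numpy, scipy, OpenCV 4.12 (cv2) and the standard library are available. Lean on these libraries where they do the work, as an engineer would, in place of code of your own. Each camera call takes 0.05 s, during which the arm holds its last target. There are 200 camera calls.

## Working session

There is one attempt and no reset: what is moved stays moved. The work goes in short steps, Python scripts to look and compute and a tool call to move; the robot and the scene stay as the last step left them, time stands still between calls to the robot, and variables do not carry over. Pictures are saved under pics/ and viewed, at most 10 in all, crops included, and the job is handed in when it is done.

Besides the shell and the picture viewer there is one more tool, called after "Request:" as name(argument=value, ...), one argument or row to a line, values as JSON. jog_arm: Moves the arm, as the interface text tells. Its arguments: {"type":"object","properties":{"rows":{"type":"array","items":{"type":"array"}},"newtons":{"type":"number"}},"required":["rows"]}

```bash
mkdir -p pics
cat > h.py <<'E'
import numpy as np, cv2, pickle
from cell import arm
def grab(n):
    s=arm.observe(); d=arm.get_image(n)
    if 'mount' in d:
        T=np.eye(4);T[:3,:3]=cv2.Rodrigues(np.array(s['ee_rot'],float))[0];T[:3,3]=s['position'];d['T']=T@np.array(d['mount'])
    else:
        R=cv2.Rodrigues(np.array(d['rvec'],float))[0];W=np.eye(4);W[:3,:3]=R;W[:3,3]=np.ravel(d['tvec']);d['T']=np.linalg.inv(W)
    return d
def cloud(d):
    v,u=np.mgrid[:420,:560];z=d['depth']
    P=np.stack([(u-d['cx'])/d['fx']*z,(v-d['cy'])/d['fy']*z,z],-1)
    W=P@d['T'][:3,:3].T+d['T'][:3,3];W[z==0]=np.nan
    return W
def save(d,name,crop=None,k=1):
    im=d['img'][:,:,::-1]
    if crop: a,b,c,e=crop; im=im[b:e,a:c]
    cv2.imwrite(f'pics/{name}.png',cv2.resize(im,None,fx=k,fy=k,interpolation=cv2.INTER_CUBIC))
E
python3 - <<'E'
from h import *
for n in ('scene','top'):
    d=grab(n);save(d,n+'0',k=1.4);pickle.dump(d,open(n+'.pkl','wb'));print(n,d['T'].round(3))
print(arm.observe())
E
```

```text
scene [[-0.344  0.711 -0.614  1.258]
 [ 0.939  0.263 -0.221  0.252]
 [ 0.005 -0.652 -0.758  1.123]
 [ 0.     0.     0.     1.   ]]
top [[-0.028 -0.983  0.182  0.214]
 [-1.     0.029  0.007 -0.023]
 [-0.012 -0.181 -0.983  1.746]
 [ 0.     0.     0.     1.   ]]
{'clock': 0.1, 'joints': array([-1.26261677,  0.43511401,  0.02496661,  1.57402592, -0.01163871,
        1.133981  , -0.07512986]), 'dq': array([-0.00086867, -0.00195433, -0.00141698, -0.00307852, -0.00137605,
        0.00093563,  0.00064667]), 'joint_efforts': array([ 3.10145195e-03, -6.69126964e+01,  9.88034829e-01, -3.15145683e+01,
       -6.04811241e-02,  3.74366180e-02,  9.99356502e-06]), 'position': array([0.24942586, 0.5725665 , 0.2260401 ]), 'ee_rot': array([-6.40852298e-01, -3.07533384e+00,  2.15088123e-03]), 'force': array([-0.18318203,  0.15929305,  0.35584114]), 'ft_torque': array([-0.01739963, -0.03278545,  0.00150734]), 'gripper_force': 0.0, 'width': 1.0006664355672745}
```

View pics/scene0.png

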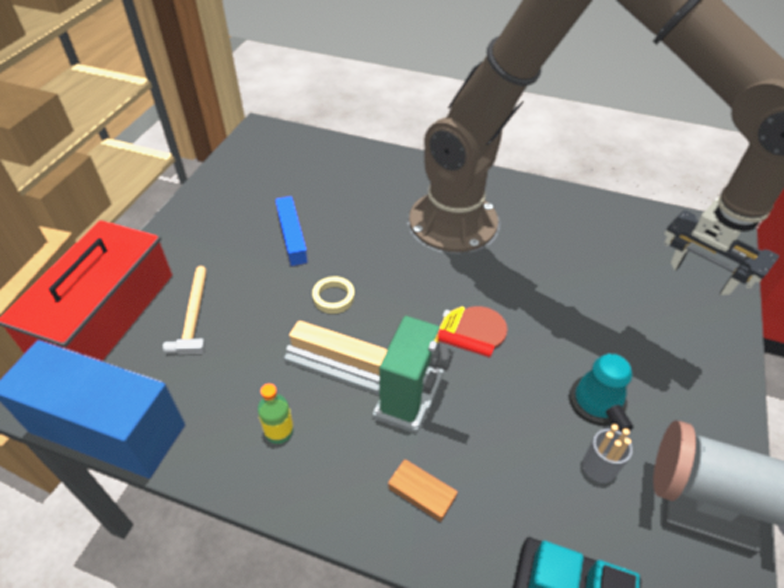

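View pics/top0.png

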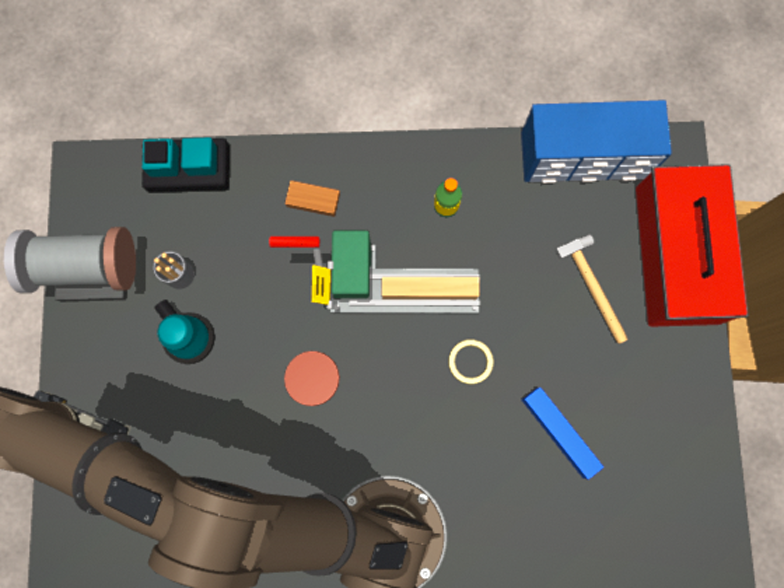

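The scene view shows the press in the middle with the pale block in its channel at left. In the top view (784 px wide) the green head is at (351,264), the pale block at (430,287), the yellow catch at (320,284), the red handle at (294,242), and the blue decoy at (562,432). Now I'll measure these from depth.

```bash
cat > m.py <<'E'
from h import *
d=pickle.load(open('top.pkl','rb'));W=cloud(d);hsv=cv2.cvtColor(d['img'],cv2.COLOR_RGB2HSV).astype(int)
def reg(x0,y0,x1,y1):
    m=np.zeros((420,560),bool);m[int(y0/1.4):int(y1/1.4),int(x0/1.4):int(x1/1.4)]=1;return m&np.isfinite(W[...,0])
H,S,V=hsv[...,0],hsv[...,1],hsv[...,2]
M={'head':reg(325,222,380,305)&(H>45)&(H<90)&(S>80)&(W[...,2]>.175)&(W[...,2]<.195),
'block':reg(372,265,490,310)&(H>10)&(H<30)&(S>60)&(W[...,2]>.06)&(W[...,2]<.08),
'catch':reg(305,255,335,310)&(H>20)&(H<35)&(S>150),
'handle':reg(260,230,325,252)&((H<8)|(H>172))&(S>150),
'bed':reg(372,255,500,320)&(W[...,2]>.025)&(W[...,2]<.04)}
for k,m in M.items():
    p=W[m]; r=cv2.minAreaRect((p[:,:2]*1000).astype(np.float32))
    print(k,len(p),'min',np.percentile(p,2,0).round(4),'max',np.percentile(p,98,0).round(4),'med',np.median(p,0).round(4),[np.round(x,1) for x in r])
E
python3 m.py
```

```text
head 1196 min [0.5142 0.023  0.1767] max [0.6472 0.0993 0.192 ] med [0.5807 0.0616 0.1849] [array([581.1,  61.6]), array([ 78.3, 139.6]), np.float64(88.5)]
block 955 min [ 0.5235 -0.2164  0.0618] max [ 0.568  -0.0075  0.0783] med [ 0.5453 -0.112   0.0704] [array([ 545.7, -112.2]), array([215.9,  46.5]), np.float64(87.9)]
catch 351 min [0.4909 0.1052 0.0021] max [0.5654 0.1378 0.2327] med [0.531  0.1217 0.2138] [array([555.5, 134.3]), array([ 61.8, 130.7]), np.float64(87.1)]
handle 284 min [0.5941 0.12   0.2712] max [0.6145 0.2155 0.2884] med [0.6029 0.1679 0.281 ] [array([604.9, 168.6]), array([99. , 22.1]), np.float64(88.4)]
bed 624 min [ 0.4973 -0.2194  0.0253] max [0.5944 0.0194 0.0392] med [ 0.5217 -0.0955  0.0314] [array([ 556.4, -102.3]), array([249. , 125.6]), np.float64(88.4)]
```

Request:
jog_arm(
  rows=[
    [[2.4,-5,2],[0,0,-8.5],1],
    [[4.8,-10,4],[0,0,-17],1],
    [[7.2,-15,6],[0,0,-25.5],1],
    [[9.6,-20,8],[0,0,-34],1],
    [[12,-25,10],[0,0,-42.5],1],
    [[14.4,-30,12],[0,0,-51],1],
    [[16.8,-35,14],[0,0,-59.5],1],
    [[19.2,-40,16],[0,0,-68],1],
  ],
)

```text
clock: 1.1
position: [0.4419, 0.1711, 0.3873]
ee_rot: [-2.256, -2.186, -0.0]
force: [0.5, 1.1, -0.7]
width: 1.001
gripper_force: 0.0
```

Request:
jog_arm(
  rows=[
    [[1.5,-5,0],[0,0,0],1],
    [[3,-10,0],[0,0,0],1],
    [[4.5,-15,0],[0,0,0],1],
    [[6,-20,-2],[0,0,0],1],
    [[7.5,-25,-5],[0,0,0],1],
    [[9,-30,-9],[0,0,0],1],
    [[10.2,-34.3,-12],[0,0,0],1],
    [[10.2,-34.3,-16],[0,0,0],1],
  ],
)

```text
clock: 2.1
position: [0.5435, -0.1748, 0.2258]
ee_rot: [2.256, 2.183, -0.002]
force: [-0.2, 1.0, 0.2]
width: 1.005
gripper_force: 0.0
```

Run:
```python
from h import *
d=grab('wrist');save(d,'w1',k=1.4);W=cloud(d);z=W[...,2]
hsv=cv2.cvtColor(d['img'],cv2.COLOR_RGB2HSV).astype(int)
m=(z>.06)&(z<.08)&(hsv[...,0]>10)&(hsv[...,0]<30)&(hsv[...,1]>60)
p=W[m];print(len(p),np.percentile(p,2,0),np.percentile(p,98,0),np.median(p,0))
for y in (-.2,-.17,-.14,-.11):
    q=p[abs(p[:,1]-y)<.005]
    if len(q)>10:print(y,np.percentile(q[:,0],[1,99]).round(4),q[:,0].mean().round(4),q[:,2].mean().round(4))
print(arm.observe()['position'])
t=pickle.load(open('top.pkl','rb'));Wt=cloud(t)
for (u,v) in [(450,185),(448,205)]: print('glue',Wt[int(v/1.4),int(u/1.4)])
```

```text
12618 [ 0.52571968 -0.21406941  0.06573894] [ 0.73516697 -0.02937793  0.07183961] [ 0.54784935 -0.12127946  0.06970717]
-0.2 [0.5231 0.5661] 0.5445 0.0697
-0.17 [0.5238 0.7303] 0.573 0.0694
-0.14 [0.5254 0.7389] 0.5858 0.0694
-0.11 [0.5261 0.5697] 0.548 0.0697
[ 0.54075868 -0.1712207   0.22041976]
glue [ 0.75365844 -0.15893221  0.15903272]
glue [ 0.72824832 -0.15902039  0.09753925]
```

View pics/w1.png

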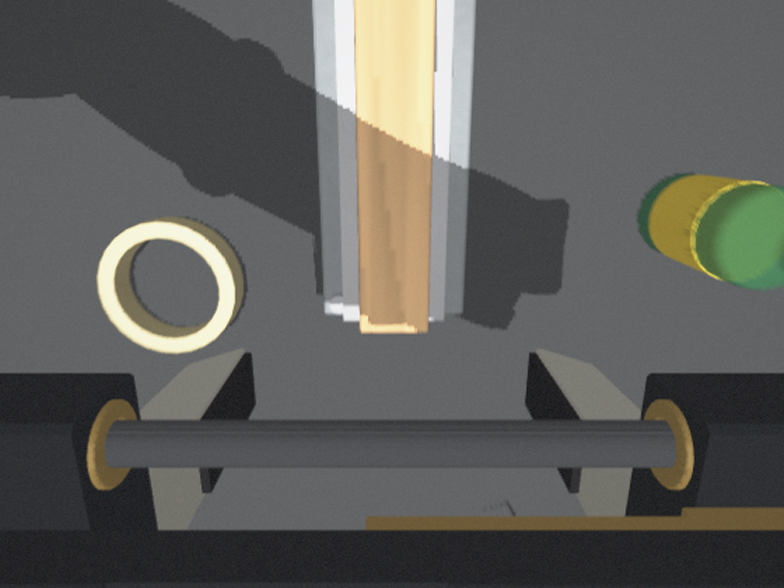

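The wrist view shows the block's outer end at about (393,325), centred between the fingers. The glue at (740,230) and the tape at (170,285) are both clear. I'll descend and grip.

Request:
jog_arm(
  rows=[
    [[0.1,0.2,-5],[0,0,0],1],
    [[0.1,0.2,-10],[0,0,0],1],
    [[0.1,0.2,-15],[0,0,0],1],
    [[0.1,0.2,-18.3],[0,0,0],1],
    [[0.1,0.2,-18.3],[0,0,0],1],
    [[0.1,0.2,-18.3],[0,0,0],0.3],
    [[0.1,0.2,-18.3],[0,0,0],0.3],
    [[0.1,0.2,-18.3],[0,0,0],0.3],
  ],
  newtons=15,
)

```text
clock: 3.15
position: [0.5454, -0.168, 0.045]
ee_rot: [2.25, 2.191, 0.002]
force: [0.2, 0.4, 0.1]
width: 0.725
gripper_force: 0.0
```

Request:
jog_arm(
  rows=[
    [[0,0,0],[0,0,0],0.3],
    [[0,0,0],[0,0,0],0.3],
    [[0,0,0],[0,0,0],0.3],
  ],
)

```text
clock: 3.52
position: [0.5449, -0.1681, 0.044]
ee_rot: [2.251, 2.191, 0.001]
force: [0.5, -0.1, 3.5]
width: 0.485
gripper_force: 15.0
```

Request:
jog_arm(
  rows=[
    [[0.03,0.8,0],[0,0,0],0.3],
    [[0.05,1.6,0],[0,0,0],0.3],
    [[0.07,2.4,0],[0,0,0],0.3],
    [[0.1,3.2,0],[0,0,0],0.3],
    [[0.12,4,0],[0,0,0],0.3],
    [[0.15,4.8,0],[0,0,0],0.3],
    [[0.17,5.6,0],[0,0,0],0.3],
    [[0.19,6.2,0],[0,0,0],0.3],
  ],
)

```text
clock: 4.53
position: [0.5468, -0.1057, 0.044]
ee_rot: [2.25, 2.191, 0.0]
force: [0.4, -5.1, 4.5]
width: 0.491
gripper_force: 14.9
```

Request:
jog_arm(
  rows=[
    [[0.01,0.4,0],[0,0,0],0.3],
    [[0.03,0.8,0],[0,0,0],0.3],
    [[0.04,1.2,0],[0,0,0],0.3],
    [[0.05,1.6,0],[0,0,0],0.3],
    [[0.06,2,0],[0,0,0],0.3],
    [[0.07,2.4,0],[0,0,0],0.3],
  ],
)

```text
clock: 5.28
position: [0.5476, -0.082, 0.044]
ee_rot: [2.25, 2.191, 0.0]
force: [1.2, -6.0, 4.4]
width: 0.49
gripper_force: 14.9
```

Request:
jog_arm(
  rows=[
    [[0.01,0.4,0],[0,0,0],0.3],
    [[0.03,0.8,0],[0,0,0],0.3],
    [[0.04,1.2,0],[0,0,0],0.3],
    [[0.05,1.6,0],[0,0,0],0.3],
    [[0.06,2,0],[0,0,0],0.3],
  ],
)

```text
clock: 5.9
position: [0.5484, -0.0673, 0.0442]
ee_rot: [2.252, 2.182, -0.004]
force: [2.0, -20.6, 0.3]
width: 0.488
gripper_force: 15.0
```

Request:
jog_arm(
  rows=[
    [[0,0.2,0],[0,0,0],0.3],
    [[0,0.2,0],[0,0,0],0.3],
  ],
)

```text
clock: 6.15
position: [0.5484, -0.065, 0.0441]
ee_rot: [2.251, 2.182, -0.004]
force: [2.9, -18.8, 0.3]
width: 0.49
gripper_force: 15.0
```

Run:
```python
from h import *
d=grab('wrist');save(d,'w2',k=1.0);W=cloud(d)
t=grab('scene');save(t,'s2',(170,190,400,330),3)
p0=pickle.load(open('top.pkl','rb'))
print(arm.observe()['position'],arm.observe()['force'])
```

```text
[ 0.54841755 -0.06497997  0.04411597] [  2.80153726 -18.64725346   0.60526143]
```

View pics/s2.png

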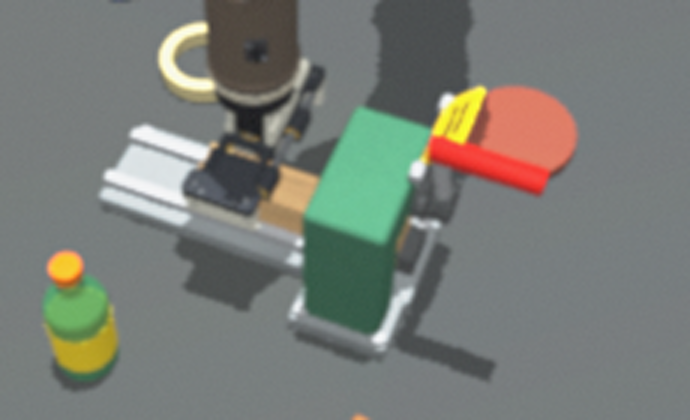

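The enlarged view shows the block emerging under the head up to the dark stop at (408,245). I'll confirm with one firmer push.

Request:
jog_arm(
  rows=[
    [[0,0,0],[0,0,0],0.3],
    [[0,0.2,0],[0,0,0],0.3],
    [[0,0.3,0],[0,0,0],0.3],
    [[0,0.3,0],[0,0,0],0.3],
  ],
  newtons=28,
)

```text
clock: 6.75
position: [0.5484, -0.0649, 0.0444]
ee_rot: [2.252, 2.178, -0.007]
force: [1.9, -27.1, 1.2]
width: 0.489
gripper_force: 28.0
```

It is firmly seated: 27 N gives no motion. Next I relax, open, and lift.

Request:
jog_arm(
  rows=[
    [[0,-0.5,0],[0,0,0],0.3],
    [[0,-0.6,0],[0,0,0],0.7],
    [[0,-0.6,0],[0,0,0],0.9],
    [[0,-0.6,0],[0,0,0],0.9],
    [[0,-0.6,0],[0,0,0],0.9],
    [[0,-0.8,4],[0,0,0],0.9],
    [[0,-2,9],[0,0,0],0.9],
    [[0,-3,15],[0,0,0],0.9],
  ],
)

```text
clock: 7.75
position: [0.5471, -0.0869, 0.1947]
ee_rot: [-2.25, -2.191, 0.002]
force: [2.0, -0.5, -0.6]
width: 0.901
gripper_force: 0.0
```

Run:
```python
from h import *
s=arm.observe();print(s['position'],s['width'],s['joints'].round(2))
t=grab('top');W=cloud(t)
hsv=cv2.cvtColor(t['img'],cv2.COLOR_RGB2HSV).astype(int)
m=np.zeros((420,560),bool);m[182:222,205:245]=1
m&=(hsv[...,0]>20)&(hsv[...,0]<35)&(hsv[...,1]>150)&(W[...,2]>.15)
p=W[m];print(np.percentile(p,[1,50,99],0).round(4))
```

```text
[ 0.54705977 -0.08693278  0.19472337] 0.9009226959758391 [-0.44  0.4   0.69  1.83 -0.3   1.02  0.34]
[[0.4903 0.1047 0.1638]
 [0.5294 0.1216 0.2139]
 [0.5664 0.1375 0.2343]]
```

Request:
jog_arm(
  rows=[
    [[0,0,6],[0,0,10],0],
    [[0,0,12],[0,0,20],0],
    [[-0.5,2,17.5],[0,0,30],0],
    [[-1.2,7.5,18.5],[0,0,40],0],
    [[-2,13.5,18.5],[0,0,50],0],
    [[-3,19.5,18.5],[0,0,60],0],
    [[-4,25,18.5],[0,0,70],0],
    [[-4.4,28.2,18.5],[0,0,80],0],
  ],
)

```text
clock: 8.8
position: [0.5023, 0.1986, 0.3785]
ee_rot: [-0.3, -3.126, -0.001]
force: [-0.2, -0.0, -0.7]
width: 0.081
gripper_force: 0.0
```

Request:
jog_arm(
  rows=[
    [[0,0,0],[0,0,10],0],
    [[0,0,-6],[0,0,10],0],
    [[0,0,-12],[0,0,10],0],
    [[0,0,-17.3],[0,0,10],0],
    [[0,0,-17.3],[0,0,10],0],
  ],
)

```text
clock: 9.43
position: [0.5011, 0.1941, 0.2027]
ee_rot: [-0.042, -3.135, 0.006]
force: [-0.7, -0.6, 0.7]
width: 0.004
gripper_force: 0.0
```

Request:
jog_arm(
  rows=[
    [[0,-2,0.3],[0,0,0],0],
    [[0,-3.5,0.3],[0,0,0],0],
    [[0,-5,0.3],[0,0,0],0],
    [[0,-6.5,0.3],[0,0,0],0],
    [[0,-8,0.3],[0,0,0],0],
    [[0,-9.5,0.3],[0,0,0],0],
    [[0,-11,0.3],[0,0,0],0],
    [[0,-12,0.3],[0,0,0],0],
  ],
)

```text
clock: 10.42
position: [0.5038, 0.0736, 0.2087]
ee_rot: [-0.044, -3.141, 0.001]
force: [0.2, 0.4, 0.2]
width: 0.0
gripper_force: 0.4
```

Run:
```python
from h import *
t=grab('scene');save(t,'s3',(200,180,400,330),3)
```

```text
(no output)
```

View pics/s3.png

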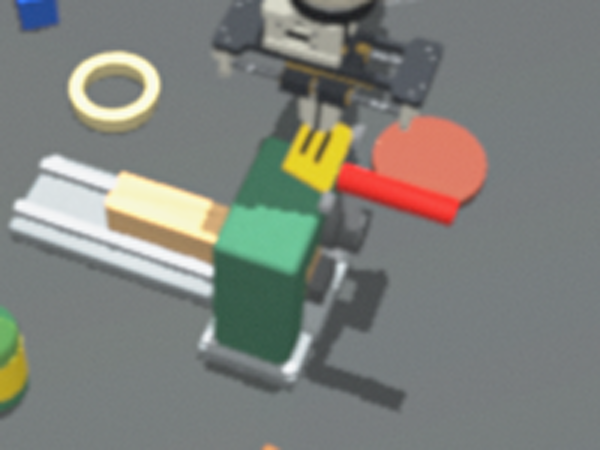

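The catch at (320,155) now leans over the head. I'll press it down a little, then lift and go to the lever.

Request:
jog_arm(
  rows=[
    [[0,0,-0.5],[0,0,0],0],
    [[0,0,-0.9],[0,0,0],0],
    [[0,0,-0.9],[0,0,0],0],
    [[0,0,5],[0,0,0],0],
    [[0,0,11],[0,0,-10],0.3],
    [[0,3,16],[0,0,-20],0.6],
    [[1,7,18],[0,0,-30],0.8],
    [[4,10,18],[0,0,-40],0.8],
  ],
)

```text
clock: 11.48
position: [0.544, 0.1777, 0.3914]
ee_rot: [1.118, 2.934, 0.006]
force: [0.7, -0.1, -0.5]
width: 0.39
gripper_force: 0.0
```

Run:
```python
from h import *
t=grab('top');W=cloud(t)
hsv=cv2.cvtColor(t['img'],cv2.COLOR_RGB2HSV).astype(int)
m=np.zeros((420,560),bool);m[150:230,180:290]=1
a=m&(hsv[...,0]>20)&(hsv[...,0]<35)&(hsv[...,1]>150)&(W[...,2]>.15)&(W[...,2]<.26)
print('catch',a.sum(),np.percentile(W[a],[2,50,98],0).round(4) if a.sum() else '')
a=m&((hsv[...,0]<8)|(hsv[...,0]>172))&(hsv[...,1]>150)&(W[...,2]>.24)&(W[...,2]<.3)
print('handle',a.sum(),np.percentile(W[a],[2,50,98],0).round(4) if a.sum() else '')
```

```text
catch 420 [[0.4891 0.0554 0.1835]
 [0.5266 0.0789 0.1971]
 [0.5634 0.1031 0.2063]]
handle 80 [[0.5938 0.1193 0.273 ]
 [0.6019 0.1325 0.2808]
 [0.613  0.1463 0.2891]]
```

Request:
jog_arm(
  rows=[
    [[1.5,0,0],[0,0,-10],0.8],
    [[3,0,0],[0,0,-20],0.8],
    [[4.5,0,0],[0,0,-30],0.8],
    [[5.9,-0.2,0],[0,0,-40],0.8],
    [[5.9,-0.2,0],[0,0,-50],0.8],
    [[5.9,-0.2,-5],[0,0,-50],0.8],
    [[5.9,-0.2,-10],[0,0,-50],0.8],
    [[5.9,-0.2,-14],[0,0,-50],0.8],
  ],
)

```text
clock: 12.52
position: [0.6018, 0.1733, 0.2464]
ee_rot: [-2.249, -2.192, 0.003]
force: [-0.5, 0.9, 0.8]
width: 0.801
gripper_force: 0.0
```

Request:
jog_arm(
  rows=[
    [[0,0,0],[0,0,0],0.8],
    [[0,0,0],[0,0,0],0],
    [[0,0,0],[0,0,0],0],
    [[0,0,0],[0,0,0],0],
    [[0,0,0],[0,0,0],0],
    [[0,0,0],[0,0,0],0],
    [[0,0,0],[0,0,0],0],
    [[0,0,0],[0,0,0],0],
  ],
  newtons=40,
)

```text
clock: 13.52
position: [0.6043, 0.173, 0.2498]
ee_rot: [2.25, 2.19, 0.004]
force: [5.1, 0.1, 4.4]
width: 0.247
gripper_force: 40.0
```

Request:
jog_arm(
  rows=[
    [[-1.4,0.04,0.4],[0,0,0],0],
    [[-2.8,0.08,0.7],[0,0,0],0],
    [[-4.25,0.12,0.85],[0,0,0],0],
    [[-5.7,0.16,0.85],[0,0,0],0],
    [[-7.1,0.2,0.7],[0,0,0],0],
    [[-8.6,0.25,0.4],[0,0,0],0],
    [[-9.9,0.3,0],[0,0,0],0],
    [[-9.9,0.3,0],[0,0,0],0],
  ],
)

```text
clock: 14.52
position: [0.5054, 0.1771, 0.2503]
ee_rot: [2.249, 2.191, 0.009]
force: [5.0, 2.3, 7.3]
width: 0.248
gripper_force: 40.0
```

Request:
jog_arm(
  rows=[
    [[-1.4,0.04,-0.55],[0,0,0],0],
    [[-2.65,0.08,-1.25],[0,0,0],0],
    [[-3.85,0.1,-2.1],[0,0,0],0],
    [[-4.3,0.1,-2.4],[0,0,0],0],
    [[-4.3,0.1,-2.4],[0,0,0],0],
    [[-4.3,0.1,-2.4],[0,0,0],0],
  ],
)

```text
clock: 15.28
position: [0.4698, 0.1786, 0.2297]
ee_rot: [2.246, 2.184, 0.027]
force: [21.0, 1.5, 17.9]
width: 0.249
gripper_force: 40.0
```

Run:
```python
from h import *
t=grab('scene');save(t,'s4',(200,180,400,330),3)
s=arm.observe();p=s['position'];print(p,s['force'],np.arctan2(.5545-p[0],p[2]+.019-.135)+.35)
```

```text
[0.46976463 0.17861981 0.22973086] [20.15385442  2.57456681 19.27639304] 0.9903266400759333
```

View pics/s4.png

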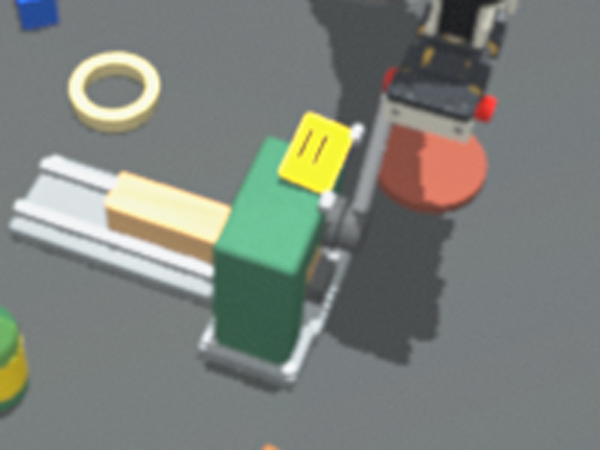

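The catch lies flat on the head at (318,152). The lever is fully pulled (about 0.99 rad, at its end stop) and held at (440,100), and the block is still seated. Handing in.

```bash
python3 -c "
from cell import arm
print(arm.sign_off())"
```

```text
the job is handed in; nothing more can be done
None
```

I slid the block until it seated (27 N more gave no movement), flipped the catch flat onto the head, and handed the job in holding the lever at about 0.99 rad; I saw no bystander move, and the hand-in returned no verdict.

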